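# Unbolt the propagation tray and load a pot

## Robot

A 6-joint arm with a two-finger parallel gripper is mounted at the origin on the work surface. World frame = base frame: x ahead of the robot, y to its left, z up, the work surface at z = 0. Lengths are in m, angles in rad, forces in N, time in s.
With the tool pointing down it reaches from about 0.3 to 0.95 m from the base axis. Payload 3.1 kg.
Tool frame: the origin (TCP) lies between the finger pads; the fingertips stand 14 mm ahead of it and the grasp point (between the pads) lies 5 mm behind it; z points along the fingers, y is the line along which they close (so a half turn about z gives the same grasp; the last joint's range is limited). The gripper opens to 85 mm and grips with 20 to 120 N. Pads are 22 mm wide; open, the fingers measure 114 mm over their backs; the gripper's body (76 mm by 85 mm) begins 54 mm behind the grasp point. The pads swing forward as they close: fully open they stand 13 mm farther back than shut.
Start: joints at [1.139, 0.308, 1.634, -0, 1.2, -0.07], TCP at [0.221, 0.585, 0.245] pointing down, gripper open.
Joint ranges: [-3.06, 3.06], [-0.79, 1.96], [0.05, 2.63], [-1.19, 4.34], [0.05, 2.64], [-2.94, 2.94]. Speed limits (rad/s): [2.79, 2.79, 3.14, 3.14, 3.14, 3.14].

## Interface

Orientations are given as a unit quaternion [w, x, y, z].
In Python, from station import ctrl, viewer gives the robot as it stands. The module is installed in compiled form; this text tells all that it offers.
- The arm moves only by the shell command python3 -m handwheel 'ROWS' [OPENING]. ROWS is text: rows parted by semicolons, each of 6 numbers parted by spaces: the shift along the tool's x, y, z scaled (see below), then the turn, a rotation vector about the tool's x, y, z scaled (see below). A call has 1 to 20 rows; each row is the pose to reach, as a shift and turn from the pose commanded when the call began, along the tool's axes at that moment; what a row does not reach only later rows make up. The controller multiplies each number of a shift by 0.2 m and each number of a turn by pi/2 rad. A row lasts 1/12 s, in which the tool goes at most 41.7 mm and 7.16 degrees, less where a joint would pass 70% of its speed; a pose out of reach is approached as far as the arm can. A call with a number of a shift or a turn outside -1 to 1 is refused whole. A call with a gripper value outside its range is refused whole. OPENING is the closure, from -1 (fully open) to 1 (shut), set as the call begins (- or left out, the last holds). The fingers move at their own pace and stop on an object; the grip force is fixed at half the most. Time passes only in rows, so rows that repeat a pose let the fingers close. It gives the time, the measured TCP pose, the force, the opening and the grip force at its end, in the units of the state.
- ctrl.state(): the state, without advancing time (a new reading comes with each control period).
- viewer.camera(name): name is "scene" or "top"; returns (picture, depth): 384x512x3 uint8, red, green, blue; 384x512 float32, m along the optical axis (not along the pixel's ray), 0 where there is no reading.
- viewer.camera_model(name): a dict with "fx", "fy", "cx", "cy" (pixels), "world_from_camera" (4x4, takes a point from camera to world coordinates). Camera axes: x right, y down, z forward; pixel columns grow to the right and rows downward; lengths in m; the calibration is good to about 2 mm. A picture is of the moment at which its call begins. camera_model takes no time and is no camera call.
- ctrl.job_done(): hands the job in; it is judged then, once.
The state is a dict: "time_s": time; "joints": joint angles; "joint_vel": joint speeds; "tau": joint torques, N m; "ee_pos": TCP position; "tcp_rot": TCP orientation; "wrist_force": force on the tool from outside, world axes, zero at the start; "ft_torque": the same for the moment, N m; "gripper_width": opening from 0.0 (shut) to 1.0 (fully open); "finger_force": force on a finger pad.
Only numpy, scipy, OpenCV 4.12 (cv2) and the standard library are available. Lean on these libraries where they do the work, as an engineer would, in place of code of your own. Each camera call takes 0.05 s, during which the arm holds its last target. There are 200 camera calls.

## Task

The growing tray in the wooden propagation stand is held shut by a barrel bolt: lift the bolt's handle up out of its notch, slide the bolt fully back out of the keeper, and pull the tray out as far as it goes. Then take the small square pot and stand it upright, without dropping it, in the empty middle compartment at the front of the tray. Leave the bolt drawn and the tray out, leave the cactus, jar and bottle standing where they are, and do not knock the grow lamp above the bolt.

Things in the scene. Friction and masses are not known exactly. Their poses are not given: they have to be found in the camera images.
- stand: Fixed wooden stand (place and yaw vary). Origin: on the table, below the middle of the shut tray's front face; x points into the stand, away from the robot, y to its left, z up; 'stand frame' below means this. Tray bay: y -105 to 105 mm; a narrow cheek right of it (55 mm high). Left cheek: y 108 to 290, x -8 to 262, top at z 65 mm; the bolt lies along its front edge.
- bolt (a joint): Slide of the barrel bolt, m: 0 locked, grows as it is drawn back along the stand's +y (left), stop at 0.060; needs about 2 N. Steel rod 16 mm thick, axis along y at stand frame x 12, z 95 mm. Its right end leaves the keeper on the tray at 0.040; until then the tray stays locked. With the handle down it cannot slide more than 4 mm.
- notch_guard (a point): Middle of the top of the steel guard left of the handle, fixed to the stand, that keeps the bolt from sliding while the handle is down: stand frame x -6 to 0, y 166 to 192, up to z 97 mm. A like block stands right of the handle (y 132 to 144).
- keeper_top (a point): Middle of the top of the keeper, a steel loop on the tray's front that the bolt passes through: stand frame (tray shut) x -6 to 30, y 55 to 85, up to z 117 mm. Moves with the tray.
- bolt_turn (a joint): Turn of the bolt's handle about the rod, rad: 0 level, in the notch, pointing along the stand's -x (at the robot's side); grows as the handle is lifted, stop at 1.3. It clears the guard from about 0.7 (lift to 0.9 or so, then slide). It falls back by its own weight when let go.
- bolt_grip (a point): Point on the handle's middle line 50 mm from the rod's axis (start: stand frame x -38, y 155 to 157, z 95 mm); moves with the handle, its frame turns with it. The handle is a flat steel bar, 14 mm wide along y, 12 mm thick, reaching from 8 to 68 mm from the rod's axis; pinched along y it pivots between the fingers.
- lamp: Grow lamp fixed to the stand above the bolt handle: white bar 190 long (y), 40 wide (x), 30 mm high. Origin: middle of its underside, stand frame (-15, 190, 270) mm. Straight down a gripper does not fit: lean it 30 deg or more, coming from the robot's side. Its arm (14 mm thick, up to z 322 mm) runs back to a post at stand frame x 225, y 275 mm.
- tray (a joint): Slide of the tray, m: 0 shut, grows as it is pulled along the stand's -x, stop at 0.140; needs about 4 N once the bolt is drawn; stays where it is left. Plastic tray 250 deep (x), 208 wide (y), walls up to 54 mm above the table, front wall 65 mm.
- tray_handle (a point): Middle of the tray's steel bar handle: 12 mm thick, straight for 104 mm along the stand's y, axis 45 mm in front of the tray's front face and 50 mm above the table, clear space behind and below. Moves with the tray.
- cell (a point): Centre of the floor of the tray's empty front middle compartment: 14 mm above the table, 57 mm behind the front face; axes as the stand's; moves with the tray. Clear size 94 (x) by 92 mm (y); dividers 22 mm high, front wall 51 mm above its floor. Fixed potted plants (48 mm wide, 80 high) have their centres 74.5 mm to each side, a row of larger ones (56 wide, 85 high) 128 mm behind.
- pot_center (a point): Centre (37.5 mm above its foot) of the loose square terracotta pot: 56 x 56 mm, 75 mm high, upright flat sides facing its x and y, a small succulent on top up to 102 mm (46 mm across); 0.2 to 0.4 kg. It stands upright on the table, at any yaw.
- cactus_mid (a point): Bystander, loose: round terracotta pot with a round cactus, 62 mm across, 110 mm high; point 55 mm above the table.
- jar_mid (a point): Bystander, loose: glass jar with metal lid, 60 mm across, 90 mm high; point 45 mm above the table.
- mister_mid (a point): Bystander, loose: pale bottle with white cap, round, 60 mm across, 120 mm high; point 60 mm above the table.
Mind the look-alikes: they are no part of the job. What is shaped like the part that bears pot_center but pink or red is not meant.

How it is judged:
On the way, in this order (a step that is already met when the one before it is completed fails the run):
1. the bolt's handle is lifted clear of the notch (value of joint bolt_turn above 0.6 rad), for 0.1 s.
2. the bolt is drawn back out of the keeper (value of joint bolt above 0.046 m), for 0.2 s.
3. the tray is pulled out (value of joint tray above 0.115 m), for 0.2 s.
At the end, for the whole second after the job is handed in: The square pot stands upright (within 0.1 rad) and at rest on the floor of the empty middle front compartment (its centre within 22 mm of the compartment's centre in x and y), the bolt is drawn more than 46 mm, and the tray is out more than 115 mm (x of pot_center in the frame of cell between -0.022 and 0.022 m and y of pot_center in the frame of cell between -0.022 and 0.022 m and z of pot_center in the frame of cell between 0.03 and 0.045 m and angle between pot_center's own z axis and vertical below 0.1 rad and linear speed of pot below 0.02 m/s and value of joint bolt above 0.046 m and value of joint tray above 0.115 m); the robot touches nothing.
It fails at once if the cactus is shifted by more than 30 mm or tipped (distance of cactus_mid from where it was at the start of the episode above 0.03 m or angle between cactus_mid's own z axis and vertical above 0.35 rad).
It fails at once if the jar is shifted by more than 30 mm or tipped (distance of jar_mid from where it was at the start of the episode above 0.03 m or angle between jar_mid's own z axis and vertical above 0.35 rad).
It fails at once if the mister is shifted by more than 30 mm or tipped (distance of mister_mid from where it was at the start of the episode above 0.03 m or angle between mister_mid's own z axis and vertical above 0.35 rad).
It fails at once if the grow lamp is knocked (over 15 N) (contact force between lamp and anything else above 15 N).
It fails at once if the pot is dropped (it falls freely faster than 0.6 m/s) (linear speed of pot above 0.6 m/s and contact force between the fingers and pot below 0.05 N).
It also fails if it takes over 69 s, if anything falls off the work surface, if the arm or the gripper's body presses on something with over 40 N, if the wrist force passes 120 N, or if a joint passes its speed limit or range.

## Working session

There is one attempt and no reset: what is moved stays moved. The work goes in short steps, Python scripts to look and compute and a shell command to move; the robot and the scene stay as the last step left them, time stands still between calls to the robot, and variables do not carry over. Pictures are saved under pics/ and viewed, at most 10 in all, crops included, and the job is handed in when it is done.

```bash
mkdir -p pics; cat > h.py <<'E'
import numpy as np, cv2
from station import ctrl, viewer
from scipy.spatial.transform import Rotation as R
def look(n,f=None):
    im,d=viewer.camera(n)
    if f: cv2.imwrite('pics/'+f,im[...,::-1])
    return im,d
def pts(n,d):
    m=viewer.camera_model(n);v,u=np.indices(d.shape)
    p=np.stack([(u-m['cx'])/m['fx']*d,(v-m['cy'])/m['fy']*d,d],-1)
    T=np.array(m['world_from_camera']);return p@T[:3,:3].T+T[:3,3]
def rot():
    s=ctrl.state();q=s['tcp_rot'];return R.from_quat([q[1],q[2],q[3],q[0]])
E
python3 - <<'E'
from h import *
for n in('scene','top'):
    im,d=look(n,n+'0.png');np.savez(n+'0.npz',im=im,d=d,p=pts(n,d))
    m=viewer.camera_model(n);print(n,m['fx'],m['cx'],m['cy'],np.round(m['world_from_camera'],3).tolist())
print(ctrl.state())
E
```

```text
scene 464.43450639778615 255.55655296624593 189.68449934844614 [[-0.036, 0.639, -0.769, 1.49], [0.999, 0.019, -0.031, 0.013], [-0.005, -0.769, -0.639, 0.932], [0.0, 0.0, 0.0, 1.0]]
top 419.3694670528583 250.54635431882244 194.01890591677335 [[-0.027, -0.986, 0.163, 0.378], [-1.0, 0.025, -0.014, -0.035], [0.01, -0.164, -0.986, 1.315], [0.0, 0.0, 0.0, 1.0]]
{'time_s': 0.1, 'joints': array([ 1.13928773e+00,  3.08886957e-01,  1.63506442e+00,  2.71729434e-05,
        1.19969252e+00, -6.96922019e-02]), 'joint_vel': array([-2.96797695e-04, -2.47665193e-03, -3.19056018e-03, -1.03516798e-03,
        1.74064798e-03,  7.89272143e-05]), 'tau': array([-4.57317374e-04, -4.16414058e+01, -2.77644360e+01, -7.31436944e-05,
        4.15074857e-03, -2.41403644e-07]), 'ee_pos': array([0.22094823, 0.58387994, 0.24417871]), 'tcp_rot': array([-2.66601473e-04,  1.79927790e-01,  9.83679286e-01, -9.90449576e-04]), 'wrist_force': array([-1.40479703, -0.21657915,  0.02436328]), 'ft_torque': array([-0.01412514,  0.00071268, -0.00157891]), 'finger_force': 0.0, 'gripper_width': 1.0027589296623152}
```

View pics/scene0.png

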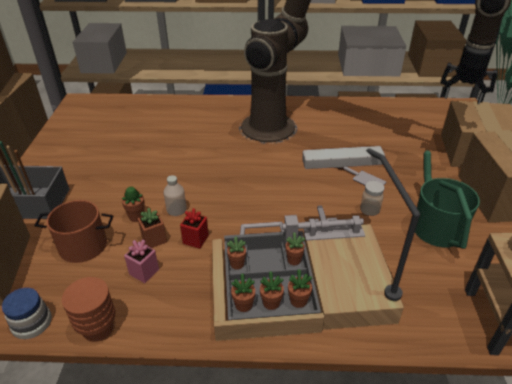

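View pics/top0.png

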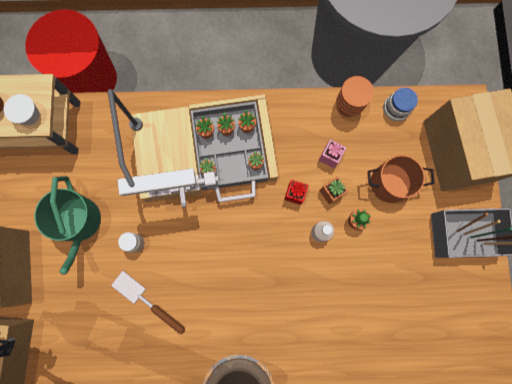

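The top view shows the stand with the tray handle at about (237,195), the lamp at (160,183) and the handle stub at (183,197). The terracotta square pot is at (334,189), with red and pink decoys at (297,192) and (333,154). The cactus is at (360,218), the bottle at (323,231) and the jar at (129,242).

```bash
python3 - <<'E'
from h import *
D=np.load('top0.npz');im=D['im'];p=D['p'];hsv=cv2.cvtColor(im,cv2.COLOR_RGB2HSV)
z=p[...,2]
def box(u0,v0,u1,v1,m):
    k=np.zeros(z.shape,bool);k[v0:v1,u0:u1]=1;return k&m
def rect(n,k):
    q=p[k][:,:2]; r=cv2.minAreaRect((q*1000).astype(np.float32));print(n,k.sum(),np.round(r[0],1),np.round(r[1],1),round(r[2],1),'z',np.round(np.percentile(p[k][:,2],[10,50,90]),4))
    return r
rect('lamp',box(100,165,200,200,(z>.285)&(z<.31)&(hsv[...,1]<60)))
rect('handle',box(205,178,265,215,(z>.03)&(z<.062)&(hsv[...,1]<60)))
rect('cheek',box(120,95,200,200,(z>.058)&(z<.072)))
rect('bolth',box(170,185,200,215,(z>.075)&(z<.12)))
rect('keeper',box(195,165,225,195,(z>.108)&(z<.125)))
rect('tray+stand',box(120,90,290,215,(z>.045)&(z<.072)))
rect('pot',box(318,172,350,206,(z>.05)))
rect('potrim',box(318,172,350,206,(z>.066)&(z<.08)))
rect('red',box(280,175,315,207,(z>.06)))
rect('cactus',box(345,205,375,235,(z>.04)))
rect('mister',box(308,215,338,246,(z>.04)))
rect('jar',box(112,228,146,256,(z>.04)))
S=np.load('scene0.npz');p=S['p'];im=S['im'];z=p[...,2]
rect('sc pot',box(134,204,170,246,(z>.03)))
rect('sc potside',box(134,204,170,246,(z>.015)&(z<.074)))
rect('sc lamp',box(298,145,388,170,(z>.285)&(z<.31)))
rect('sc bolt',box(300,200,370,245,(z>.085)&(z<.11)))
rect('sc handle',box(236,215,300,240,(z>.03)&(z<.065)))
t=np.load('top0.npz')['im'];cv2.imwrite('pics/c.png',cv2.resize(np.hstack([t[85:225,100:240],t[130:270,270:410]])[...,::-1],None,fx=2.8,fy=2.8,interpolation=3))
E
```

```text
lamp 1267 [593.9 182.8] [ 61.4 188.5] 6.8 z [0.2955 0.2985 0.3015]
handle 330 [602.3  -4.1] [181.1  75.3] 86.4 z [0.0416 0.0537 0.059 ]
cheek 3811 [726.7 191.2] [274.5 221. ] 8.0 z [0.0606 0.0638 0.0672]
bolth 153 [575.5 146.2] [55.3 73.7] 6.6 z [0.0881 0.0978 0.1014]
keeper 131 [625.2  66.6] [36.9 29.8] 7.1 z [0.1132 0.1162 0.1186]
tray+stand 6421 [711.7  71.4] [340.8 459.8] 6.8 z [0.0523 0.0625 0.0672]
pot 379 [ 505.3 -175.9] [ 56.9 375. ] 33.5 z [0.0697 0.0776 0.0978]
potrim 181 [ 593.  -308.2] [55.9 56.1] 31.1 z [0.0711 0.0748 0.0778]
red 358 [ 490.3 -135.3] [ 61.3 294.4] 60.0 z [0.0712 0.0777 0.0986]
cactus 371 [ 454.5 -218.9] [ 59.9 395.2] 16.0 z [0.066  0.0783 0.106 ]
mister 346 [ 439.8 -161.5] [ 57.6 275.2] 14.2 z [0.0695 0.0865 0.1196]
jar 376 [429.7 148.2] [376.6  57.9] 83.0 z [0.0575 0.0873 0.0912]
sc pot 806 [1000.8 -182.9] [1049.3  101.8] 16.3 z [0.0381 0.0727 0.0969]
sc potside 571 [ 575.3 -304.2] [182.6 103.9] 19.5 z [0.0218 0.0454 0.0705]
sc lamp 1082 [598.7 186. ] [ 68.8 191. ] 8.0 z [0.2893 0.2992 0.3016]
sc bolt 644 [600.7 154.9] [108.7 181.1] 22.1 z [0.092  0.1006 0.105 ]
sc handle 476 [605.7  10.2] [ 71.5 163.1] 1.0 z [0.0499 0.0555 0.0639]
```

View pics/c.png

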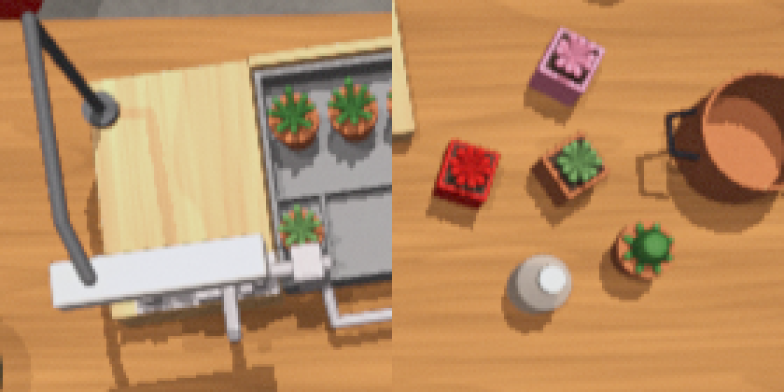

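```bash
cat >> h.py <<'E'
YAW=np.deg2rad(7.0);O=np.array([.622,-.0045,0]);RS=R.from_euler('z',YAW)
def W(p): return O+RS.apply(p)
def S(p): return RS.inv().apply(np.asarray(p)-O)
def tool(lean=0,yaw=0): # stand-frame tool rotation: y along stand y (yaw about z, deg), leaning lean deg
    a=np.deg2rad(lean);s,c=np.sin(a),np.cos(a)
    return R.from_euler('z',yaw,degrees=True)*R.from_matrix(np.array([[-c,0,s],[0,1,0],[-s,0,-c]]))
def plan(tcpW,RW,label=''):
    s=ctrl.state();r=rot();sh=r.inv().apply(tcpW-s['ee_pos'])/.2;t=(r.inv()*RW).as_rotvec()/(np.pi/2)
    print(label,np.round(sh,3),np.round(t,3),'mm',round(200*np.linalg.norm(sh)),'deg',round(90*np.linalg.norm(t)))
def stat():
    s=ctrl.state();print('t',round(s['time_s'],2),'W',np.round(s['ee_pos'],4),'S',np.round(S(s['ee_pos']),4),'F',np.round(s['wrist_force'],1),'g',round(s['gripper_width'],3),'ff',round(s['finger_force'],1),'j',np.round(s['joints'],2))
E
python3 - <<'E'
from h import *
D=np.load('top0.npz');p=D['p'];z=p[...,2]
for n,u,v,lo in(('pot',334,189,.066),('red',297,192,.066),('pink',333,154,.066),('cactus',360,218,.07),('mister',323,231,.07),('jar',129,242,.08)):
    q=p[v-18:v+18,u-18:u+18].reshape(-1,3);q=q[(q[:,2]>lo)];m=np.median(q,0);q=q[np.linalg.norm(q-m,axis=1)<.05];print(n,np.round(m,3),np.round((q.min(0)+q.max(0))/2,3))
# front bar of tray handle: points in stand frame
q=S(p.reshape(-1,3));k=(q[:,2]>.048)&(q[:,2]<.062)&(abs(q[:,1])<.03)&(q[:,0]>-.07)&(q[:,0]<-.025);print('bar',k.sum(),np.round(q[k].mean(0),4),np.round(q[k].min(0),3),np.round(q[k].max(0),3))
k=(q[:,2]>.085)&(q[:,2]<.11)&(q[:,1]>.13)&(q[:,1]<.18)&(q[:,0]>-.07)&(q[:,0]<-.025);print('bolt',k.sum(),np.round(q[k].mean(0),4),np.round(q[k].min(0),3),np.round(q[k].max(0),3))
T=tool(45);RW=RS*T;zt=T.apply([0,0,1]);g=np.array([-.038,.156,.095])
for b in(.10,.05,.0): plan(W(g+zt*(.005-b)),RW,b)
E
```

```text
pot [ 0.59  -0.305  0.079] [ 0.593 -0.308  0.086]
red [ 0.587 -0.191  0.078] [ 0.591 -0.193  0.086]
pink [ 0.705 -0.307  0.079] [ 0.709 -0.31   0.086]
cactus [ 0.499 -0.373  0.091] [ 0.5   -0.379  0.091]
mister [ 0.464 -0.262  0.088] [ 0.466 -0.266  0.098]
jar [0.449 0.308 0.088] [0.449 0.309 0.088]
bar 75 [-0.0457 -0.0004  0.0539] [-0.052 -0.03   0.049] [-0.039  0.03   0.06 ]
bolt 54 [-0.0406  0.1568  0.0981] [-0.055  0.15   0.089] [-0.025  0.164  0.103]
0.1 [-2.088 -1.595  0.413] [-0.122 -0.49  -0.292] mm 532 deg 53
0.05 [-2.245 -1.512  0.59 ] [-0.122 -0.49  -0.292] mm 554 deg 53
0.0 [-2.401 -1.43   0.766] [-0.122 -0.49  -0.292] mm 580 deg 53
```

```bash
python3 -m handwheel '-1 -.8 .1 0 0 0;-1 -.8 .1 0 0 0;-1 -.8 .1 0 0 0;-1 -.8 .1 0 0 0;-1 -.8 .1 0 0 0;-1 -.8 .1 0 0 0;-1 -.8 .1 0 0 0;-1 -.8 .1 0 0 0' -1
python3 -m handwheel '-.7 -.55 0 -.12 -.49 -.29;-.7 -.55 0 -.12 -.49 -.29;-.7 -.55 0 -.12 -.49 -.29;-.7 -.55 0 -.12 -.49 -.29;-.7 -.55 0 -.12 -.49 -.29;-.7 -.55 0 -.12 -.49 -.29;-.7 -.55 0 -.12 -.49 -.29;-.7 -.55 0 -.12 -.49 -.29;-.7 -.55 0 -.12 -.49 -.29;-.7 -.55 0 -.12 -.49 -.29'
python3 - <<'E'
from h import *
stat();T=tool(45);RW=RS*T;zt=T.apply([0,0,1]);g=np.array([-.0385,.1565,.095])
for b in(.10,.05,.0): plan(W(g+zt*(.005-b)),RW,b)
E
```

```text
time_s: 0.77
ee_pos: [0.3524, 0.3616, 0.2246]
tcp_rot: [-0.0, 0.182, 0.983, -0.001]
wrist_force: [0.5, 0.6, 0.4]
gripper_width: 1.0
finger_force: 0.0
time_s: 1.6
ee_pos: [0.442, 0.2125, 0.224]
tcp_rot: [0.381, -0.056, 0.923, 0.023]
wrist_force: [0.4, 0.8, -0.6]
gripper_width: 1.0
finger_force: 0.0
t 1.6 W [0.442  0.2125 0.224 ] S [-0.1522  0.2373  0.224 ] F [ 0.4  0.8 -0.6] g 1.0 ff 0.0 j [ 0.54 -0.22  2.44 -1.01  0.34 -0.29]
0.1 [ 0.053 -0.404  0.384] [-0.    -0.001 -0.   ] mm 112 deg 0
0.05 [ 0.052 -0.404  0.634] [-0.    -0.001 -0.   ] mm 151 deg 0
0.0 [ 0.052 -0.404  0.884] [-0.    -0.001 -0.   ] mm 195 deg 0
```

```bash
python3 -m handwheel '.05 -.2 0 0 0 0;.05 -.404 0 0 0 0;.05 -.404 .2 0 0 0;.052 -.404 .4 0 0 0;.052 -.404 .55 0 0 0;.052 -.404 .68 0 0 0;.052 -.404 .78 0 0 0;.052 -.404 .884 0 0 0;.052 -.404 .884 0 0 0;.052 -.404 .884 0 0 0' -.2
python3 - <<'E'
from h import *
stat();T=tool(45);RW=RS*T;zt=T.apply([0,0,1]);g=np.array([-.0385,.1565,.095])
plan(W(g+zt*.005),RW)
im,d=look('scene','s1.png');cv2.imwrite('pics/s1.png',cv2.resize(im[120:270,230:430],None,fx=3.5,fy=3.5,interpolation=3)[...,::-1])
E
```

```text
time_s: 2.43
ee_pos: [0.5783, 0.1467, 0.1487]
tcp_rot: [0.351, -0.056, 0.934, 0.022]
wrist_force: [-0.4, -0.3, -0.1]
gripper_width: 0.598
finger_force: 0.0
t 2.43 W [0.5783 0.1467 0.1487] S [-0.0249  0.1554  0.1487] F [-0.4 -0.3 -0.1] g 0.598 ff 0.0 j [ 0.2   0.15  2.26 -1.19  0.06 -0.32]
 [0.226 0.005 0.182] [ 0.001 -0.042 -0.002] mm 58 deg 4
```

View pics/s1.png

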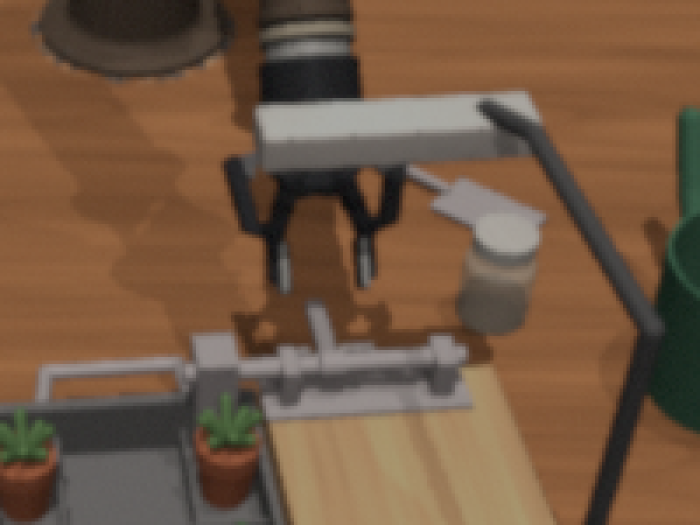

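The scene crop shows the open fingers straddling the bolt handle from behind and above (handle end at crop pixel (315,310)). The 45° lean ran into joints 4 and 5, so I'll go to a 33° lean.

```bash
python3 - <<'E'
from h import *
stat()
for L in(33,30):
  T=tool(L);RW=RS*T;zt=T.apply([0,0,1]);g=np.array([-.044,.1565,.095])
  for b in(.08,.0): plan(W(g+zt*(.005-b)),RW,(L,b))
E
```

```text
t 2.48 W [0.5776 0.1465 0.1482] S [-0.0256  0.1553  0.1482] F [ 0.1 -0.6 -0.1] g 0.599 ff 0.0 j [ 0.2   0.15  2.26 -1.19  0.06 -0.32]
(33, 0.08) [ 0.191  0.006 -0.231] [ 0.001  0.09  -0.001] mm 60 deg 8
(33, 0.0) [0.248 0.005 0.165] [ 0.001  0.09  -0.001] mm 60 deg 8
(30, 0.08) [ 0.172  0.006 -0.228] [ 0.001  0.124 -0.001] mm 57 deg 11
(30, 0.0) [0.249 0.005 0.165] [ 0.001  0.124 -0.001] mm 60 deg 11
```

```bash
python3 -m handwheel '.1 0 -.15 0 .04 0;.19 .006 -.23 0 .09 0;.19 .006 -.23 0 .09 0;.19 .006 -.23 0 .09 0'
python3 - <<'E'
from h import *
stat()
for L in(33,):
  T=tool(L);RW=RS*T;zt=T.apply([0,0,1]);g=np.array([-.044,.1565,.095])
  for b in(.08,.0): plan(W(g+zt*(.005-b)),RW,(L,b))
E
```

```text
time_s: 2.82
ee_pos: [0.54, 0.1309, 0.1571]
tcp_rot: [0.309, -0.05, 0.95, 0.003]
wrist_force: [0.4, -0.0, -0.9]
gripper_width: 0.601
finger_force: 0.0
t 2.82 W [0.54   0.1309 0.1571] S [-0.0649  0.1444  0.1571] F [ 0.4 -0.  -0.9] g 0.601 ff 0.0 j [ 0.21  0.06  2.29 -0.45  0.2  -1.05]
(33, 0.08) [ 0.079  0.058 -0.064] [-0.023  0.033 -0.004] mm 23 deg 4
(33, 0.0) [0.099 0.072 0.336] [-0.023  0.033 -0.004] mm 71 deg 4
```

```bash
python3 -m handwheel '.08 .058 -.064 -.023 .033 -.004;.08 .058 -.064 -.023 .033 -.004;.08 .058 -.064 -.023 .033 -.004;.08 .058 -.064 -.023 .033 -.004'
python3 - <<'E'
from h import *
stat()
for L in(33,):
  T=tool(L);RW=RS*T;zt=T.apply([0,0,1]);g=np.array([-.044,.1565,.095])
  for b in(.08,.0): plan(W(g+zt*(.005-b)),RW,(L,b))
E
```

```text
time_s: 3.15
ee_pos: [0.5192, 0.1404, 0.1582]
tcp_rot: [0.285, -0.058, 0.957, 0.017]
wrist_force: [0.6, 0.5, -1.2]
gripper_width: 0.599
finger_force: 0.0
t 3.15 W [0.5192 0.1404 0.1582] S [-0.0843  0.1563  0.1582] F [ 0.6  0.5 -1.2] g 0.599 ff 0.0 j [ 0.21  0.02  2.3  -0.2   0.25 -1.31]
(33, 0.08) [ 0.003  0.001 -0.   ] [-0.     0.002 -0.   ] mm 1 deg 0
(33, 0.0) [0.004 0.001 0.4  ] [-0.     0.002 -0.   ] mm 80 deg 0
```

Good, away from the joint limits. Descend along the tool axis and close.

```bash
python3 -m handwheel '0 0 .1 0 0 0;0 0 .2 0 0 0;0 0 .3 0 0 0;0 0 .36 0 0 0;0 0 .4 0 0 0;0 0 .4 0 0 0;0 0 .4 0 0 0'
python3 -m handwheel '0 0 0 0 0 0;0 0 0 0 0 0;0 0 0 0 0 0;0 0 0 0 0 0;0 0 0 0 0 0;0 0 0 0 0 0;0 0 0 0 0 0;0 0 0 0 0 0' 1
python3 - <<'E'
from h import *
stat()
c=np.array([.012,0.095]);T=tool(33);zt=T.apply([0,0,1])
g=S(ctrl.state()['ee_pos'])-.005*zt;r=np.hypot(g[0]-.012,g[2]-.095);a0=np.arctan2(g[2]-.095,.012-g[0]);print(g,r,a0)
for a in np.arange(.15,.95,.1):
    n=np.array([.012-r*np.cos(a),g[1],.095+r*np.sin(a)]);print(round(a,2),np.round(T.inv().apply(n-g)/.2,3))
E
```

```text
time_s: 3.73
ee_pos: [0.5628, 0.1454, 0.09]
tcp_rot: [0.284, -0.058, 0.957, 0.017]
wrist_force: [0.1, -0.2, -0.2]
gripper_width: 0.598
finger_force: 0.0
time_s: 4.4
ee_pos: [0.5631, 0.1461, 0.0916]
tcp_rot: [0.285, -0.059, 0.956, 0.018]
wrist_force: [-6.0, 3.3, 4.9]
gripper_width: 0.153
finger_force: 60.2
t 4.4 W [0.5631 0.1461 0.0916] S [-0.0401  0.1566  0.0916] F [-6.   3.3  4.9] g 0.153 ff 60.2 j [ 0.2   0.25  2.23 -0.45  0.1  -1.06]
[-0.0428208   0.15661513  0.09576911] 0.05482619000323284 0.014028548019643015
0.15 [-0.023  0.    -0.029]
0.25 [-0.042  0.    -0.049]
0.35 [-0.063  0.    -0.067]
0.45 [-0.086  0.    -0.082]
0.55 [-0.11   0.    -0.095]
0.65 [-0.135  0.    -0.105]
0.75 [-0.161  0.    -0.113]
0.85 [-0.188  0.    -0.119]
```

```bash
python3 -m handwheel '-.01 0 -.015 0 0 0;-.023 0 -.029 0 0 0;-.042 0 -.049 0 0 0;-.063 0 -.067 0 0 0;-.086 0 -.082 0 0 0;-.11 0 -.095 0 0 0;-.135 0 -.105 0 0 0;-.161 0 -.113 0 0 0;-.188 0 -.119 0 0 0;-.188 0 -.119 0 0 0;-.188 0 -.119 0 0 0'
python3 - <<'E'
from h import *
stat();T=tool(33);zt=T.apply([0,0,1])
g=S(ctrl.state()['ee_pos'])-.005*zt;print(g,np.hypot(g[0]-.012,g[2]-.095),np.arctan2(g[2]-.095,.012-g[0]))
E
```

```text
time_s: 5.32
ee_pos: [0.5744, 0.1474, 0.1254]
tcp_rot: [0.277, -0.058, 0.959, 0.016]
wrist_force: [-7.5, 8.3, -4.9]
gripper_width: 0.145
finger_force: 59.1
t 5.32 W [0.5744 0.1474 0.1254] S [-0.0288  0.1565  0.1254] F [-7.5  8.3 -4.9] g 0.145 ff 59.1 j [ 0.2   0.19  2.18 -0.21  0.21 -1.3 ]
[-0.03147586  0.15652078  0.12961337] 0.055571902632363675 0.6723898632940327
```

```bash
python3 -m handwheel '-.03 0 -.008 0 0 0;-.06 0 -.015 0 0 0;-.06 0 -.015 0 0 0;-.06 0 -.015 0 0 0;-.06 0 -.015 0 0 0'
python3 - <<'E'
from h import *
stat();zt=(RS.inv()*rot()).apply([0,0,1])
g=S(ctrl.state()['ee_pos'])-.005*zt;print(g,np.hypot(g[0]-.012,g[2]-.095),np.arctan2(g[2]-.095,.012-g[0]))
im,d=look('scene');cv2.imwrite('pics/s2.png',cv2.resize(im[120:270,230:430],None,fx=3.5,fy=3.5,interpolation=3)[...,::-1])
E
```

```text
time_s: 5.73
ee_pos: [0.583, 0.1484, 0.1344]
tcp_rot: [0.277, -0.058, 0.959, 0.016]
wrist_force: [-5.8, 6.1, -5.8]
gripper_width: 0.151
finger_force: 58.5
t 5.73 W [0.583  0.1484 0.1344] S [-0.0201  0.1565  0.1344] F [-5.8  6.1 -5.8] g 0.151 ff 58.5 j [ 0.2   0.19  2.16 -0.18  0.23 -1.33]
[-0.02275198  0.1565436   0.13858235] 0.05574155671978434 0.8976510125569639
```

View pics/s2.png

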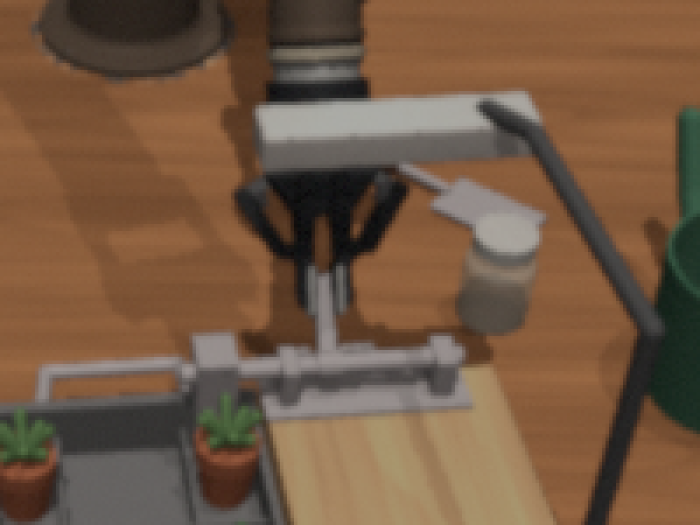

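The fingers hold the handle, which is raised (crop (325,310)). Now slide left.

```bash
python3 -m handwheel '0 .03 0 0 0 0;0 .07 0 0 0 0;0 .11 0 0 0 0;0 .15 0 0 0 0;0 .19 0 0 0 0;0 .23 0 0 0 0;0 .26 0 0 0 0;0 .285 0 0 0 0;0 .285 0 0 0 0;0 .285 0 0 0 0;0 .285 0 0 0 0'
python3 - <<'E'
from h import *
stat();zt=(RS.inv()*rot()).apply([0,0,1])
g=S(ctrl.state()['ee_pos'])-.005*zt;print(g,np.hypot(g[0]-.012,g[2]-.095),np.arctan2(g[2]-.095,.012-g[0]))
E
```

```text
time_s: 6.7
ee_pos: [0.5763, 0.2028, 0.1343]
tcp_rot: [0.277, -0.058, 0.959, 0.014]
wrist_force: [-8.8, 0.3, -3.8]
gripper_width: 0.147
finger_force: 59.3
t 6.7 W [0.5763 0.2028 0.1343] S [-0.0201  0.2113  0.1343] F [-8.8  0.3 -3.8] g 0.147 ff 59.3 j [ 0.32  0.21  2.13 -0.43  0.27 -0.98]
[-0.02279011  0.21134015  0.13857562] 0.055760078727213426 0.89704105217305
```

```bash
python3 -m handwheel '0 .01 0 0 0 0;0 .02 0 0 0 0;0 .02 0 0 0 0;0 .02 0 0 0 0'
python3 -m handwheel '0 0 0 0 0 0;0 0 0 0 0 0;0 0 0 0 0 0;0 0 0 0 0 0;0 0 -.1 0 0 0;0 0 -.2 0 0 0;.1 0 -.35 0 0 0;.2 0 -.5 0 0 0;.2 0 -.5 0 0 0;.2 0 -.5 0 0 0' -.2
python3 - <<'E'
from h import *
stat()
im,d=look('scene');cv2.imwrite('pics/s3.png',cv2.resize(im[120:270,230:430],None,fx=3.5,fy=3.5,interpolation=3)[...,::-1])
T=tool(0,90);T2=tool(0,-90)
for n,t in(('+90',T),('-90',T2)):
  for z in(.17,.045): plan(W([-.049,-.02,z]),RS*t,n)
E
```

```text
time_s: 7.03
ee_pos: [0.5758, 0.2062, 0.1343]
tcp_rot: [0.277, -0.058, 0.959, 0.014]
wrist_force: [-7.5, -1.5, -4.4]
gripper_width: 0.152
finger_force: 59.3
time_s: 7.87
ee_pos: [0.4949, 0.1989, 0.2044]
tcp_rot: [0.287, -0.058, 0.956, 0.018]
wrist_force: [-0.1, 0.5, -0.7]
gripper_width: 0.599
finger_force: 0.0
t 7.87 W [0.4949 0.1989 0.2044] S [-0.1013  0.2174  0.2044] F [-0.1  0.5 -0.7] g 0.599 ff 0.0 j [ 0.38 -0.07  2.27 -0.36  0.4  -1.02]
+90 [-0.122 -1.187  0.283] [-0.29   0.291 -0.969] mm 245 deg 95
+90 [ 0.221 -1.188  0.805] [-0.29   0.291 -0.969] mm 290 deg 95
-90 [-0.122 -1.187  0.283] [0.291 0.29  0.969] mm 245 deg 95
-90 [ 0.221 -1.188  0.805] [0.291 0.29  0.969] mm 290 deg 95
```

View pics/s3.png

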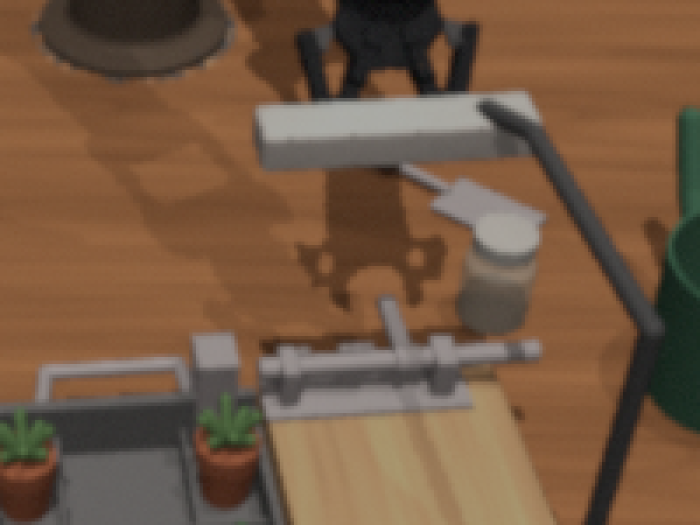

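The bolt end is now clear of the keeper (crop (265,370)), and the handle rests beyond the guard (crop (395,320)). Next is the tray handle.

```bash
python3 -m handwheel '0 -.2 0 0 0 0;0 -.4 0 .1 .1 .3;0 -.6 0 .291 .29 .969;0 -.8 0 .291 .29 .969;0 -1 0 .291 .29 .969;0 -1 0 .291 .29 .969;0 -1 0 .291 .29 .969;0 -1 0 .291 .29 .969;0 -1 0 .291 .29 .969;0 -1 0 .291 .29 .969;0 -1 0 .291 .29 .969;0 -1 0 .291 .29 .969;0 -1 0 .291 .29 .969;0 -1 0 .291 .29 .969;0 -1 0 .291 .29 .969;0 -1 0 .291 .29 .969;0 -1 0 .291 .29 .969;0 -1 0 .291 .29 .969' .1
python3 - <<'E'
from h import *
stat()
for z in(.17,.1,.045): plan(W([-.049,-.02,z]),RS*tool(0,-90))
E
```

```text
time_s: 9.42
ee_pos: [0.5189, -0.0, 0.2017]
tcp_rot: [-0.001, 0.662, 0.749, -0.002]
wrist_force: [-0.8, 0.1, 0.5]
gripper_width: 0.444
finger_force: 0.0
t 9.42 W [ 0.5189 -0.      0.2017] S [-0.1018  0.017   0.2017] F [-0.8  0.1  0.5] g 0.444 ff 0.0 j [-0.08  0.16  1.92 -0.    1.07 -0.2 ]
 [-0.185  0.264  0.157] [-0.003  0.001  0.   ] mm 72 deg 0
 [-0.185  0.266  0.507] [-0.003  0.001  0.   ] mm 120 deg 0
 [-0.184  0.267  0.782] [-0.003  0.001  0.   ] mm 169 deg 0
```

```bash
python3 -m handwheel '-.1 .1 0 0 0 0;-.185 .265 0 0 0 0;-.185 .266 .15 0 0 0;-.185 .266 .3 0 0 0;-.185 .266 .45 0 0 0;-.185 .266 .6 0 0 0;-.184 .267 .7 0 0 0;-.184 .267 .785 0 0 0;-.184 .267 .785 0 0 0'
python3 -m handwheel '0 0 0 0 0 0;0 0 0 0 0 0;0 0 0 0 0 0;0 0 0 0 0 0;0 0 0 0 0 0;0 0 0 0 0 0' 1
python3 -c "
from h import *
stat()"
```

```text
time_s: 10.17
ee_pos: [0.5719, -0.0295, 0.041]
tcp_rot: [-0.004, 0.662, 0.749, -0.004]
wrist_force: [-0.8, 0.2, -0.4]
gripper_width: 0.451
finger_force: 0.0
time_s: 10.67
ee_pos: [0.5779, -0.0302, 0.0467]
tcp_rot: [0.001, 0.663, 0.749, -0.001]
wrist_force: [2.4, 1.4, 1.6]
gripper_width: 0.112
finger_force: 59.0
t 10.67 W [ 0.5779 -0.0302  0.0467] S [-0.0469 -0.0202  0.0467] F [2.4 1.4 1.6] g 0.112 ff 59.0 j [-0.13  0.48  1.86 -0.    0.8  -0.25]
```

```bash
python3 -m handwheel '0 -.05 0 0 0 0;0 -.13 0 0 0 0;0 -.21 0 0 0 0;0 -.29 0 0 0 0;0 -.37 0 0 0 0;0 -.45 0 0 0 0;0 -.53 0 0 0 0;0 -.6 0 0 0 0;0 -.65 0 0 0 0;0 -.69 0 0 0 0;0 -.69 0 0 0 0;0 -.69 0 0 0 0;0 -.69 0 0 0 0'
python3 -c "
from h import *
stat()"
```

```text
time_s: 11.75
ee_pos: [0.4414, -0.0471, 0.0466]
tcp_rot: [0.001, 0.663, 0.748, -0.0]
wrist_force: [4.8, 2.8, 1.1]
gripper_width: 0.113
finger_force: 61.2
t 11.75 W [ 0.4414 -0.0471  0.0466] S [-0.1845 -0.0203  0.0466] F [4.8 2.8 1.1] g 0.113 ff 61.2 j [-0.2   0.28  2.17 -0.    0.69 -0.32]
```

```bash
python3 -m handwheel '0 0 0 0 0 0;0 0 0 0 0 0;0 0 0 0 0 0;0 0 0 0 0 0;0 0 -.2 0 0 0;0 0 -.4 0 0 0;0 0 -.6 0 0 0;0 0 -.75 0 0 0;0 0 -.75 0 0 0' .1
python3 - <<'E'
from h import *
stat()
im,d=look('top','t4.png');p=pts('top',d);z=p[...,2]
q=p[172:206,318:350].reshape(-1,3);q=q[(q[:,2]>.066)&(q[:,2]<.08)];q=q[np.linalg.norm(q-np.median(q,0),axis=1)<.05]
r=cv2.minAreaRect((q[:,:2]*1000).astype(np.float32));print(r)
def Rt(az): return R.from_euler('z',az-90,degrees=True)*tool(0)
for zz in(.19,.055): plan(np.array([.593,-.308,zz]),Rt(31))
# tray bar now
q=S(p.reshape(-1,3));k=(q[:,2]>.048)&(q[:,2]<.062)&(abs(q[:,1]-.03)<.02)&(q[:,0]>-.21)&(q[:,0]<-.16);print('bar',k.sum(),np.round(q[k].mean(0),4))
E
```

```text
time_s: 12.5
ee_pos: [0.4442, -0.0478, 0.2022]
tcp_rot: [0.005, 0.663, 0.749, 0.001]
wrist_force: [1.3, -0.1, 0.8]
gripper_width: 0.453
finger_force: 0.0
t 12.5 W [ 0.4442 -0.0478  0.2022] S [-0.1818 -0.0214  0.2022] F [ 1.3 -0.1  0.8] g 0.453 ff 0.0 j [-0.2   0.    2.08 -0.    1.05 -0.32]
((593.3217163085938, -308.636474609375), (55.9730339050293, 56.952781677246094), 31.149213790893555)
 [-1.384  0.59   0.054] [ 0.001  0.003 -0.267] mm 301 deg 24
 [-1.381  0.588  0.728] [ 0.001  0.003 -0.267] mm 334 deg 24
bar 2 [-0.1902  0.0415  0.0519]
```

```bash
python3 -m handwheel '-.18 .08 0 0 0 -.07;-.36 .16 0 0 0 -.14;-.54 .24 0 0 0 -.2;-.72 .32 0 0 0 -.267;-.9 .4 0 0 0 -.267;-1 .5 0 0 0 -.267;-1 .59 0 0 0 -.267;-1 .59 0 0 0 -.267;-1 .59 0 0 0 -.267' -1
python3 - <<'E'
from h import *
stat()
def Rt(az): return R.from_euler('z',az-90,degrees=True)*tool(0)
for zz in(.19,.055): plan(np.array([.593,-.308,zz]),Rt(31))
E
```

```text
time_s: 13.3
ee_pos: [0.5795, -0.2305, 0.1924]
tcp_rot: [-0.004, 0.493, 0.87, -0.002]
wrist_force: [-0.2, -0.7, -1.2]
gripper_width: 0.998
finger_force: 0.0
t 13.3 W [ 0.5795 -0.2305  0.1924] S [-0.0697 -0.2192  0.1924] F [-0.2 -0.7 -1.2] g 0.998 ff 0.0 j [-0.45  0.36  1.67 -0.    1.11 -0.99]
 [-0.367 -0.141  0.011] [-0.005 -0.003 -0.   ] mm 79 deg 1
 [-0.371 -0.136  0.686] [-0.005 -0.003 -0.   ] mm 158 deg 1
```

```bash
python3 -m handwheel '-.18 -.07 0 0 0 0;-.37 -.138 0 0 0 0;-.37 -.138 0 0 0 0;-.37 -.138 .12 0 0 0;-.37 -.138 .24 0 0 0;-.37 -.138 .24 0 0 0;-.37 -.138 .24 0 0 0'
python3 - <<'E'
from h import *
stat()
def Rt(az): return R.from_euler('z',az-90,degrees=True)*tool(0)
for zz in(.055,): plan(np.array([.593,-.308,zz]),Rt(31))
im,d=look('scene');cv2.imwrite('pics/s5.png',cv2.resize(im[150:270,80:230],None,fx=4.5,fy=4.5,interpolation=3)[...,::-1])
E
```

```text
time_s: 13.88
ee_pos: [0.5922, -0.3068, 0.1445]
tcp_rot: [-0.005, 0.492, 0.87, -0.002]
wrist_force: [-0.8, -0.4, 1.0]
gripper_width: 0.999
finger_force: 0.0
t 13.88 W [ 0.5922 -0.3068  0.1445] S [-0.0664 -0.2964  0.1445] F [-0.8 -0.4  1. ] g 0.999 ff 0.0 j [-0.54  0.49  1.59 -0.    1.07 -1.08]
 [-0.011  0.004  0.447] [-0.005 -0.005  0.   ] mm 90 deg 1
```

View pics/s5.png

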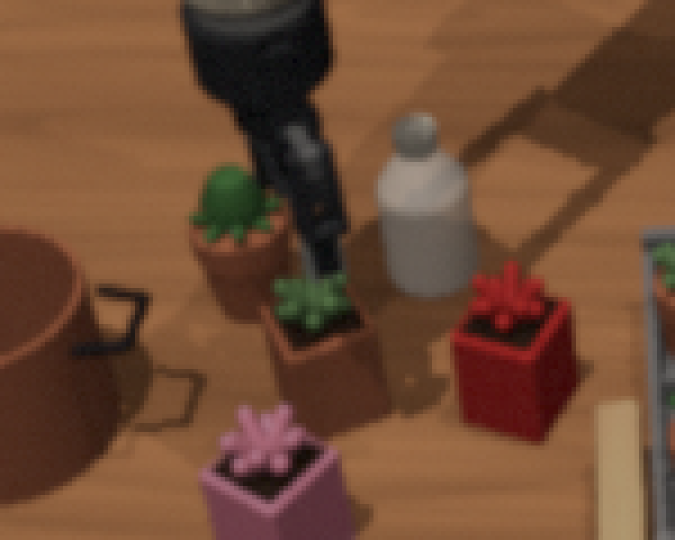

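The gripper stands over the terracotta pot (crop (320,330)), with the fingers clear of the cactus, bottle and decoys. I'll descend and grip.

```bash
python3 -m handwheel '-.011 .004 .1 -.005 -.005 0;-.011 .004 .2 -.005 -.005 0;-.011 .004 .3 -.005 -.005 0;-.011 .004 .38 -.005 -.005 0;-.011 .004 .445 -.005 -.005 0;-.011 .004 .445 -.005 -.005 0;-.011 .004 .445 -.005 -.005 0'
python3 -m handwheel '0 0 0 0 0 0;0 0 0 0 0 0;0 0 0 0 0 0;0 0 0 0 0 0;0 0 0 0 0 0;0 0 0 0 0 0' 1
python3 -m handwheel '0 0 -.05 0 0 0;0 0 -.12 0 0 0;0 0 -.22 0 0 0;0 0 -.34 0 0 0;0 0 -.46 0 0 0;0 0 -.58 0 0 0;0 0 -.65 0 0 0;0 0 -.65 0 0 0;0 0 -.65 0 0 0'
python3 - <<'E'
from h import *
stat()
im,d=look('scene');cv2.imwrite('pics/s6.png',cv2.resize(im[100:270,80:300],None,fx=3.5,fy=3.5,interpolation=3)[...,::-1])
plan(W([-.075,0,.19]),RS*tool(0,-90))
E
```

```text
time_s: 14.52
ee_pos: [0.5968, -0.3102, 0.0588]
tcp_rot: [0.004, 0.492, 0.87, -0.0]
wrist_force: [-0.2, 0.1, 0.1]
gripper_width: 0.999
finger_force: 0.0
time_s: 15.02
ee_pos: [0.5981, -0.3114, 0.0606]
tcp_rot: [0.006, 0.493, 0.87, -0.0]
wrist_force: [0.3, -0.9, 6.1]
gripper_width: 0.646
finger_force: 66.5
time_s: 15.77
ee_pos: [0.596, -0.3099, 0.1891]
tcp_rot: [0.005, 0.493, 0.87, -0.0]
wrist_force: [-0.8, 0.1, -5.0]
gripper_width: 0.641
finger_force: 65.7
t 15.77 W [ 0.596  -0.3099  0.1891] S [-0.063  -0.2999  0.1891] F [-0.8  0.1 -5. ] g 0.641 ff 65.7 j [-0.54  0.44  1.57 -0.    1.12 -1.08]
 [ 1.389  0.558 -0.019] [0.002 0.003 0.266] mm 299 deg 24
```

View pics/s6.png

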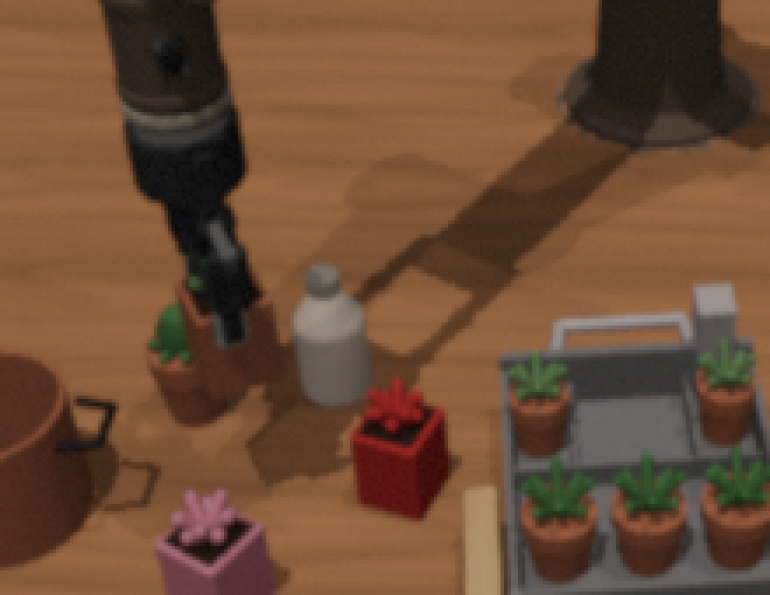

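```bash
python3 -m handwheel '.1 .04 -.05 0 0 0;.24 .1 -.08 0 0 .06;.38 .16 -.08 0 0 .12;.52 .22 -.08 0 0 .18;.66 .28 -.08 0 0 .22;.8 .34 -.08 0 0 .266;.92 .38 -.08 0 0 .266;1 .4 -.08 0 0 .266;1 .4 -.08 0 0 .266;1 .4 -.08 0 0 .266'
python3 - <<'E'
from h import *
stat()
for z in(.2,.085,.0755):plan(W([-.073,-.005,z]),RS*tool(0,-90))
E
```

```text
time_s: 16.65
ee_pos: [0.5602, -0.0964, 0.2016]
tcp_rot: [0.003, 0.662, 0.75, -0.0]
wrist_force: [-0.3, 0.4, -3.5]
gripper_width: 0.643
finger_force: 65.5
t 16.65 W [ 0.5602 -0.0964  0.2016] S [-0.0726 -0.0837  0.2016] F [-0.3  0.4 -3.5] g 0.643 ff 65.5 j [-0.25  0.24  1.81 -0.    1.08 -0.37]
 [ 0.394 -0.001  0.006] [0.002 0.003 0.002] mm 79 deg 0
 [ 0.396 -0.003  0.581] [0.002 0.003 0.002] mm 141 deg 0
 [ 0.397 -0.003  0.629] [0.002 0.003 0.002] mm 149 deg 0
```

```bash
python3 -m handwheel '.1 0 0 0 0 0;.22 0 0 0 0 0;.34 0 0 .002 .003 .002;.394 0 0 .002 .003 .002;.394 0 0 .002 .003 .002;.394 0 0 .002 .003 .002;.394 0 0 .002 .003 .002'
python3 - <<'E'
from h import *
stat()
for z in(.2,.085,.0755):plan(W([-.073,-.005,z]),RS*tool(0,-90))
im,d=look('top');p=S(pts('top',d).reshape(-1,3)).reshape(384,512,3)
cv2.imwrite('pics/t7.png',cv2.resize(im[100:260,150:310],None,fx=3.5,fy=3.5,interpolation=3)[...,::-1])
# tray front wall at z~.065: x extent near y in -.09..-.06 / .06...
E
```

```text
time_s: 17.23
ee_pos: [0.5521, -0.0203, 0.2027]
tcp_rot: [0.002, 0.664, 0.748, 0.001]
wrist_force: [-0.2, -0.7, -3.5]
gripper_width: 0.645
finger_force: 65.5
t 17.23 W [ 0.5521 -0.0203  0.2027] S [-0.0713 -0.0072  0.2027] F [-0.2 -0.7 -3.5] g 0.645 ff 65.5 j [-0.12  0.21  1.85 -0.    1.08 -0.23]
 [ 0.011 -0.008  0.014] [ 0.002  0.001 -0.002] mm 4 deg 0
 [ 0.012 -0.01   0.589] [ 0.002  0.001 -0.002] mm 118 deg 0
 [ 0.012 -0.01   0.636] [ 0.002  0.001 -0.002] mm 127 deg 0
```

View pics/t7.png

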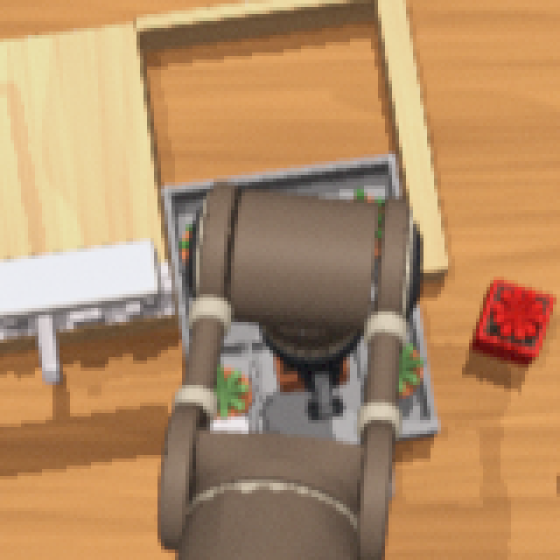

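The top crop shows the pot held over the empty front compartment (crop (315,375)), between the two front plants at (232,390) and (408,370). The wrist is clear of the lamp's end at (165,280). Lower slowly.

```bash
python3 -m handwheel '.012 -.01 .06 0 0 0;.012 -.01 .14 0 0 0;.012 -.01 .22 0 0 0;.012 -.01 .3 0 0 0;.012 -.01 .38 0 0 0;.012 -.01 .46 0 0 0;.012 -.01 .52 0 0 0;.012 -.01 .56 0 0 0;.012 -.01 .58 0 0 0;.012 -.01 .58 0 0 0;.012 -.01 .58 0 0 0'
python3 - <<'E'
from h import *
stat()
plan(W([-.073,-.005,.0755]),RS*tool(0,-90))
E
```

```text
time_s: 18.2
ee_pos: [0.5501, -0.0169, 0.0871]
tcp_rot: [0.001, 0.664, 0.748, 0.001]
wrist_force: [-0.2, 0.1, -3.3]
gripper_width: 0.646
finger_force: 65.6
t 18.2 W [ 0.5501 -0.0169  0.0871] S [-0.0728 -0.0035  0.0871] F [-0.2  0.1 -3.3] g 0.646 ff 65.6 j [-0.11  0.37  1.92  0.    0.85 -0.23]
 [-0.007 -0.001  0.058] [ 0.002  0.    -0.002] mm 12 deg 0
```

```bash
python3 -m handwheel '0 0 .02 0 0 0;0 0 .035 0 0 0;0 0 .047 0 0 0;0 0 .055 0 0 0;0 0 .06 0 0 0;0 0 .063 0 0 0;0 0 .063 0 0 0;0 0 .063 0 0 0'
```

```text
time_s: 18.87
ee_pos: [0.5497, -0.0167, 0.0747]
tcp_rot: [0.001, 0.664, 0.748, 0.001]
wrist_force: [-2.5, 1.0, 2.4]
gripper_width: 0.648
finger_force: 66.0
```

The pot has touched the floor: the vertical force changed sign. Open partway so the fingers clear the front wall, then rise.

```bash
python3 -m handwheel '0 0 0 0 0 0;0 0 0 0 0 0;0 0 0 0 0 0;0 0 0 0 0 0;0 0 -.03 0 0 0;0 0 -.07 0 0 0;0 0 -.13 0 0 0;0 0 -.22 0 0 0;0 0 -.34 0 0 0;0 0 -.46 0 0 0;0 0 -.6 0 0 0;0 -.2 -.7 0 0 0;0 -.4 -.7 0 0 0;0 -.6 -.7 0 0 0;0 -.8 -.7 0 0 0;0 -.8 -.7 0 0 0;0 -.8 -.7 0 0 0' -.56
python3 - <<'E'
from h import *
stat()
im,d=look('scene');cv2.imwrite('pics/s8.png',cv2.resize(im[130:340,120:400],None,fx=2.8,fy=2.8,interpolation=3)[...,::-1])
im,d=look('top');p=S(pts('top',d).reshape(-1,3))
k=(p[:,2]>.078)&(p[:,2]<.1)&(abs(p[:,0]+.081)<.045)&(abs(p[:,1])<.045);q=p[k];print(k.sum(),np.round((q.min(0)+q.max(0))/2,4),np.round(q.min(0),3),np.round(q.max(0),3))
k=(p[:,2]>.048)&(p[:,2]<.062)&(abs(p[:,1])<.035)&(p[:,0]>-.21)&(p[:,0]<-.16);print('bar',k.sum(),p[k].mean(0) if k.any() else '')
E
```

```text
time_s: 20.28
ee_pos: [0.3884, -0.0358, 0.2142]
tcp_rot: [0.002, 0.664, 0.748, 0.001]
wrist_force: [0.4, 0.9, 0.3]
gripper_width: 0.785
finger_force: 0.0
t 20.28 W [ 0.3884 -0.0358  0.2142] S [-0.2356 -0.0026  0.2142] F [0.4 0.9 0.3] g 0.785 ff 0.0 j [-0.2  -0.13  2.18  0.    1.09 -0.32]
210 [-0.0739  0.001   0.0898] [-0.102 -0.027  0.08 ] [-0.046  0.029  0.1  ]
bar 0
```

View pics/s8.png

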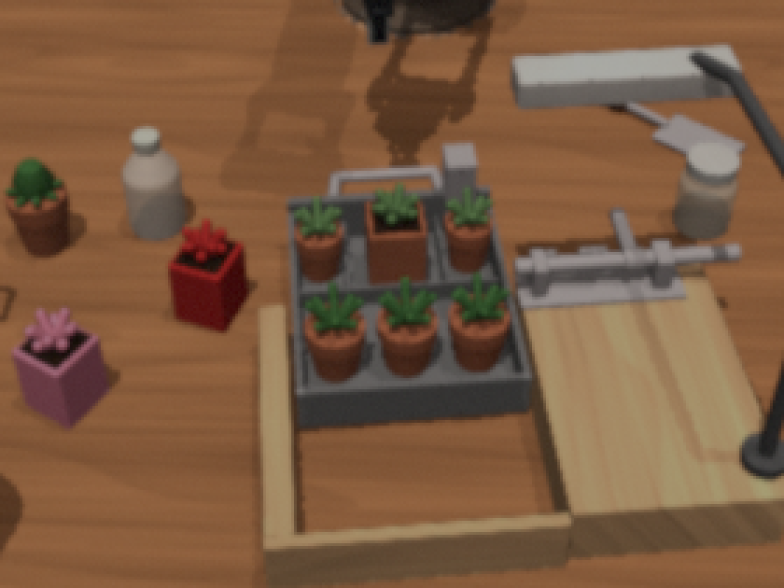

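The pot stands upright in the middle front compartment (crop (397,235)), measured about 7 mm from its centre. The tray is out, the bolt is drawn (end at (520,265)) and the bystanders are still standing. Handing in.

```bash
python3 -c "
from station import ctrl
print(ctrl.job_done())"
```

```text
the job is handed in; nothing more can be done
None
```

The job is handed in at about 20 s of the 69 s allowed: bolt drawn about 58 mm, tray out about 138 mm, and the square pot upright in the middle front compartment, about 7 mm off centre; the hand-in returned no verdict.

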